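Set a fuel pump's index lever four clicks from zero

ROBOT

A 7-joint arm with a two-finger parallel gripper is mounted at the origin on the work surface. World frame = base frame: x ahead of the robot, y to its left, z up, the work surface at z = 0. Lengths are in m, angles in rad, forces in N, time in s.
With the tool pointing down it reaches from about 0.35 to 0.9 m from the base axis. Payload 8.1 kg.
Tool frame: the origin (TCP) lies midway between the tips of the shut fingers; the grasp point (between the pads) lies arm.grasp_offset behind it (arm.grasp_offset is the distance from the TCP to the grasp point, in m); z points along the fingers, y is the line along which they close (so a half turn about z gives the same grasp; the last joint's range is limited). The gripper opens to 92 mm and grips with 3 to 60 N. Pads are 19 mm wide; open, the fingers measure 130 mm over their backs; the gripper's body (75 mm by 190 mm) begins 47 mm behind the grasp point.
Start: joints at [-1.295, 0.434, 0.025, 1.573, -0.012, 1.134, -0.075], TCP at [0.231, 0.581, 0.227] pointing down, gripper open.
Joint ranges: [-2.62, 2.62], [-0.44, 2.09], [-1.27, 1.32], [0.08, 2.57], [-1.32, 4.46], [0.12, 2], [-2.74, 2.74]. Speed limits (rad/s): [2.22, 2.22, 3.01, 3.01, 3.14, 3.14, 3.14].

INTERFACE

Orientations are given as a rotation vector (axis times angle).
In Python, from cell import observe, imaging, arm gives the robot as it stands.
- The arm moves only by the tool apply_moves, never from a script. Its argument "commands" is a list of rows, each a list of 5 numbers: the opening in per cent of the stroke, from 0 (shut) to 100 (fully open), then the shift along the world's x, y, z in units of 0.06 m (1.0 is 0.06 m), then the turn about the world's z in units of 0.5 rad (1.0 is 0.5 rad). A call has 1 to 12 rows; each row shifts and turns the commanded pose from where the row before left it; what a row does not reach is not made up. A row lasts 1/8 s, in which the tool goes at most 62.5 mm and 10.7 degrees, less where a joint would pass 70% of its speed; a pose out of reach is approached as far as the arm can. A call with a number of a shift or a turn outside -1 to 1 is refused whole. A call with a gripper value outside its range is refused whole. The fingers move at their own pace and stop on an object; "newtons" is the grip in N (left out, the last holds). Time passes only in rows, so rows that do not move let the fingers close. It gives the time, the measured TCP pose, the force, the opening and the grip force at its end, in the units of the state.
- observe(): the state, without advancing time (a new reading comes with each control period).
- imaging.get_image(name): name is "side" or "top" or "wrist"; returns (picture, depth): 384x512x3 uint8, red, green, blue; 384x512 float32, m along the optical axis (not along the pixel's ray), 0 where there is no reading.
- imaging.camera_params(name): a dict with "camera_matrix" (3x3 intrinsics, pixels), "origin" and "rotation" of the camera in the world; the wrist camera has in their place "tool_from_camera" (4x4, takes a point from camera to tool coordinates, whose origin is the TCP and whose axes are the flange's). Camera axes: x right, y up, looking along -z (the intrinsics and any distortion apply to the point x, -y, -z); pixel columns grow to the right and rows downward; lengths in m; the calibration is good to about 2 mm. A picture is of the moment at which its call begins: read the wrist's pose just before it. camera_params takes no time and is no camera call.
- arm.sign_off(): hands the job in; it is judged then, once.
The state is a dict: "clock": time; "joints": joint angles; "dq": joint speeds; "joint_efforts": joint torques, N m; "position": TCP position; "ee_rot": TCP orientation; "force": force on the tool from outside, world axes, zero at the start; "ft_torque": the same for the moment, N m; "width": opening from 0.0 (shut) to 1.0 (fully open); "gripper_force": force on a finger pad.
Only numpy, scipy, OpenCV 4.12 (cv2) and the standard library are available. Lean on these libraries where they do the work, as an engineer would, in place of code of your own. Each camera call takes 0.05 s, during which the arm holds its last target. There are 200 camera calls.

TASK

On the injection pump, swing the thumb lever clockwise (seen from above) until its pointer rests in the zero notch against the end stop, then click it the other way exactly four notches, one click at a time with a pause of about half a second in each notch, so that the pointer ends on the fourth line after zero. Push only as hard as a click needs (never above 20 N on the lever), do not go past the fourth notch, do not disturb the other things, and let go of the lever at the end.

Things in the scene. Friction and masses are not known exactly. Their poses are not given: they have to be found in the camera images.
- post (a point): middle of the upright dark steel thumb post, 16 mm across, 46 mm tall (23 mm below this point it meets the lever arm, 23 mm above is its free top), about 188 mm above the table. It stands on the end of a level steel arm 14 mm wide, 95 mm from the pivot. Push it sideways, square to the arm, with the fingers. Let go, it springs back in line with the index hub
- thumb (a joint): wind-up of the post's lever against the index hub, rad, counter-clockwise from above; 0 when free. A coil spring joins them: 2.4 Nm/rad (0.27 N per mm at the post), solid at 0.75 rad either way (19 N). A push first winds this spring while the hub stays in its notch; then the hub jumps a notch (click) and the force on the post drops by about 3 to 4 N
- index (a joint): angle of the index hub and pointer, rad, counter-clockwise from above: notch k at 0.18 k, k = 0 to 6; end stop at -0.02. Detent strength is hidden and varies: a click comes at about 3 to 12 N at the post, after 0.13 to 0.47 rad of wind-up, so moving the post one notch may do nothing, and pushing on after a click may bring a second. At the end stop force grows past 13 N without a drop
- pivot (a point): point on the lever's upright axis, on top of the round aluminium index plate (124 mm across, 149 mm above the table). At index 0 the free post lies 2.78 rad counter-clockwise from this frame's x. The dark pointer on the hub (56 mm long) points away from the post to engraved lines at the plate's rim, one per notch; line zero is the most clockwise. The pointer shows the hub, not the wound-up lever
- pump: aluminium pump bolted down on a steel bed plate 300 x 360 x 25 mm; origin under the plate's centre, z up, y along the pump. The lever's axis is at (0, -95) mm; the lever hangs out towards -x, the robot. Four valve holders 26 mm across stand at x = 0, y = -8, 28, 64 and 100 mm, tops 165 mm above the table; nothing else on it is taller but the thumb post (211 mm)
- spanner: bystander: loose open-end spanner, 150 long, lying on the bed plate in front of the pump
- socket: bystander: loose socket, a steel tube 26 across and 32 tall, standing on the bed plate near the lever, below it
- nozzle: bystander: loose injector nozzle, 22 across and 60 tall, standing on the bed plate beyond the pump
- union_nut: bystander: loose brass ring nut, 32 across and 18 tall, on the bed plate beyond the pump
- parts_tray: bystander: open grey tray 110 x 150 x 35 on the table to the left
- screwdriver: bystander: screwdriver lying on the table to the right
- oil_can: bystander: grey bottle 60 across and 150 tall on the table to the left

How it is judged:
On the way, in this order (a step that is already met when the one before it is completed fails the run):
1. the index rests in the zero notch (value of joint index between -0.045 and 0.045 rad and velocity of joint index between -0.3 and 0.3 rad/s), for 0.3 s.
2. the index rests in notch 1 (value of joint index between 0.135 and 0.225 rad and velocity of joint index between -0.3 and 0.3 rad/s), for 0.3 s.
3. the index rests in notch 2 (value of joint index between 0.315 and 0.405 rad and velocity of joint index between -0.3 and 0.3 rad/s), for 0.3 s.
4. the index rests in notch 3 (value of joint index between 0.495 and 0.585 rad and velocity of joint index between -0.3 and 0.3 rad/s), for 0.3 s.
At the end, for the whole second after the job is handed in: the index rests in notch 4 (0.72 +- 0.045 rad, at rest), having rested at least 0.3 s in notches 0, 1, 2 and 3 in turn (value of joint index between 0.675 and 0.765 rad and velocity of joint index between -0.3 and 0.3 rad/s); the robot touches nothing.
It fails at once if the lever is pushed with more than 20 N (contact force between thumb and the fingers above 20 N or contact force between thumb and the arm above 20 N).
It fails at once if the index goes past the fourth notch (value of joint index above 0.82 rad).
It fails at once if a bystander is moved by more than 30 mm (distance of any of spanner, socket, nozzle, union_nut, parts_tray, screwdriver, oil_can from where it was at the start of the episode above 0.03 m).
It also fails if it takes over 72 s, if anything falls off the work surface, if the arm or the gripper's body presses on something with over 40 N, if the wrist force passes 120 N, or if a joint passes its speed limit or range.

## Working session

There is one attempt and no reset: what is moved stays moved. The work goes in short steps, Python scripts to look and compute and a tool call to move; the robot and the scene stay as the last step left them, time stands still between calls to the robot, and variables do not carry over. Pictures are saved under pics/ and viewed, at most 10 in all, crops included, and the job is handed in when it is done.

Besides the shell and the picture viewer there is one more tool, called by a JSON object that holds its "api" and its "payload". apply_moves: Moves the arm, as the interface text tells. Its arguments: {"type":"object","properties":{"commands":{"type":"array"},"newtons":{"type":"number"}},"required":["commands"]}

```bash
mkdir -p pics; ls; cat > h.py <<'E'
import numpy as np, cv2
from cell import observe, imaging, arm
def unproj(n,depth,u,v,cp=None):
    cp=cp or imaging.camera_params(n); K=np.array(cp["camera_matrix"])
    d=depth[v,u]; p=np.stack([(u-K[0,2])/K[0,0]*d,-(v-K[1,2])/K[1,1]*d,-d],-1)
    return p@np.array(cp["rotation"]).T+np.array(cp["origin"])
def cloud(n,depth):
    v,u=np.mgrid[0:384,0:512]; return unproj(n,depth,u,v)
E
python3 - <<'E'
from h import *
s=observe(); print(s, arm.grasp_offset)
for n in("top","side"):
    im,d=imaging.get_image(n); cv2.imwrite(f"pics/{n}0.png",im[:,:,::-1]); np.savez(f"{n}0.npz",im=im,d=d); print(imaging.camera_params(n))
    P=cloud(n,d); m=(d>0)&(P[...,2]>.185)&(P[...,2]<.215)&(P[...,0]>.3)
    c,l,st,ce=cv2.connectedComponentsWithStats(m.astype(np.uint8))
    for i in range(1,c):
        if st[i,4]>8: print(n,st[i],P[l==i].mean(0),P[l==i].min(0),P[l==i].max(0))
E
```

```text
pics
{'clock': 0.0, 'joints': array([-1.29460641,  0.4352309 ,  0.02496045,  1.57411005, -0.01157736,
        1.13398926, -0.07512051]), 'dq': array([-0.00140942,  0.00018271,  0.0010923 ,  0.00072646,  0.00064931,
        0.00050979, -0.00317104]), 'joint_efforts': array([-1.05462186e-03, -6.67864251e+01,  9.84246768e-01, -3.14471734e+01,
       -6.06815284e-02,  4.24493209e-02,  1.44230276e-04]), 'position': array([0.23098569, 0.58019365, 0.22593491]), 'ee_rot': array([-5.91531420e-01, -3.08525526e+00,  2.49230194e-03]), 'force': array([-0.03465156,  0.58088135, -1.48978079]), 'ft_torque': array([ 0.02186863, -0.00018287, -0.00628572]), 'gripper_force': 0.0, 'width': 1.0022806553842007} 0.0188
{'camera_matrix': array([[435.47225393,   0.        , 253.92413252],
       [  0.        , 435.47225393, 181.66899979],
       [  0.        ,   0.        ,   1.        ]]), 'origin': array([0.46095529, 0.01824166, 1.40901737]), 'rotation': array([ 0.06471613, -0.04865206, -1.54150195])}Traceback (most recent call last):
  File "<stdin>", line 5, in <module>
  File "h.py", line 8, in cloud
    v,u=np.mgrid[0:384,0:512]; return unproj(n,depth,u,v)
                                      ~~~~~~^^^^^^^^^^^^^
  File "h.py", line 6, in unproj
    return p@np.array(cp["rotation"]).T+np.array(cp["origin"])
           ~~~~~~~~~~~~~~~~~~~~~~~~~~~~^~~~~~~~~~~~~~~~~~~~~~~
ValueError: operands could not be broadcast together with shapes (384,512) (3,)
```

View pics/top0.png

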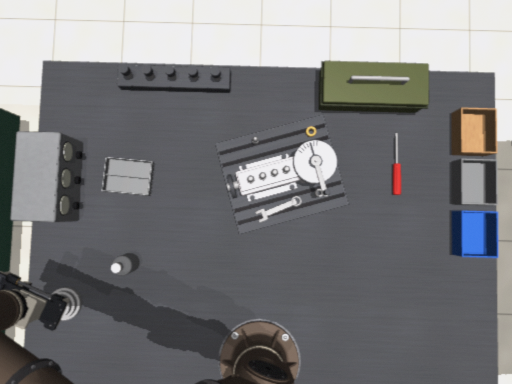

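The top view shows the index plate around (315,160), with the lever hanging down to the post near (322,190). The socket sits just beside it, and the valve holders run left of the plate. The camera rotation is a rotation vector, so I'll fix the helper.

```bash
sed -i 's/p@np.array(cp\["rotation"\]).T/p@cv2.Rodrigues(np.array(cp["rotation"]))[0].T/' h.py
python3 - <<'E'
from h import *
big=[]
for n in("top","side"):
    im,d=imaging.get_image(n); np.savez(f"{n}0.npz",im=im,d=d)
    if n=="side": print(imaging.camera_params(n))
    P=cloud(n,d); print(n,"table z",np.median(P[(d>0)&(abs(P[...,2])<.03)][:,2]))
    roi=(d>0)&(P[...,0]>.35)&(P[...,0]<.85)&(abs(P[...,1]+.1)<.3)
    for a,b in((.17,.23),(.157,.17),(.142,.156)):
        m=roi&(P[...,2]>a)&(P[...,2]<b)
        c,l,st,ce=cv2.connectedComponentsWithStats(m.astype(np.uint8))
        for i in range(1,c):
            if st[i,4]>5: print(n,a,st[i],P[l==i].mean(0).round(4),P[l==i].min(0).round(4),P[l==i].max(0).round(4))
    if n=="top":
        cr=im[120:240,205:355]; cr=cv2.resize(cr,None,fx=5,fy=5,interpolation=cv2.INTER_CUBIC)[:600]
        cv2.imwrite("pics/topc.png",cr[:,:,::-1])
    else: cv2.imwrite("pics/side0.png",im[:,:,::-1])
E
```

```text
top table z -0.00013736178209033945
top 0.17 [315 159   3   3   8] [ 0.6174 -0.1423  0.1757] [ 0.6137 -0.1455  0.1701] [ 0.6207 -0.1391  0.1809]
top 0.17 [323 189   7   6  37] [ 0.5264 -0.1679  0.2041] [ 0.5194 -0.1758  0.1754] [ 0.5337 -0.1613  0.2133]
top 0.157 [309 155  18  41 227] [ 0.5853 -0.1505  0.1636] [ 0.5184 -0.1754  0.1571] [ 0.6338 -0.1245  0.1698]
top 0.157 [283 166   7   6  30] [ 0.5924 -0.059   0.1626] [ 0.585  -0.0676  0.1573] [ 0.5992 -0.0498  0.1683]
top 0.157 [271 169   7   6  31] [ 0.5821 -0.0242  0.1626] [ 0.575  -0.0333  0.1574] [ 0.5898 -0.0159  0.1677]
top 0.157 [259 172   6   7  30] [0.5714 0.0102 0.1629] [0.5627 0.0038 0.1573] [0.5799 0.0184 0.1699]
top 0.157 [247 175   7   7  30] [0.5615 0.0442 0.1624] [0.5532 0.0352 0.1572] [0.5704 0.0526 0.1686]
top 0.142 [ 293  140   44   43 1254] [ 0.6193 -0.1404  0.1483] [ 0.5561 -0.205   0.142 ] [ 0.6798 -0.0794  0.1559]
{'camera_matrix': array([[358.42075254,   0.        , 255.45448762],
       [  0.        , 358.42075254, 192.09425138],
       [  0.        ,   0.        ,   1.        ]]), 'origin': array([0.4951585
[... 717 characters left out ...]
 0.0114 0.162 ] [0.5637 0.0035 0.1571] [0.5803 0.0173 0.167 ]
side 0.157 [237 185   7   6  31] [0.5617 0.0457 0.1625] [0.5532 0.037  0.157 ] [0.5688 0.0526 0.1675]
side 0.142 [206 143  41  24 632] [ 0.6203 -0.1316  0.1489] [ 0.5559 -0.2055  0.142 ] [ 0.6806 -0.0791  0.1559]
side 0.142 [229 168   6   4  16] [ 0.5944 -0.0544  0.1502] [ 0.586  -0.0583  0.1434] [ 0.6009 -0.0517  0.1549]
side 0.142 [231 174   7   6  23] [ 0.5834 -0.0201  0.1503] [ 0.5747 -0.0256  0.1437] [ 0.592  -0.0159  0.1558]
side 0.142 [234 182   7   5  23] [0.5722 0.0143 0.1501] [0.5637 0.0041 0.1436] [0.5803 0.0179 0.1557]
side 0.142 [236 188   8   7  30] [0.5619 0.0478 0.1496] [0.5531 0.0371 0.1421] [0.5721 0.0532 0.1557]
```

View pics/topc.png

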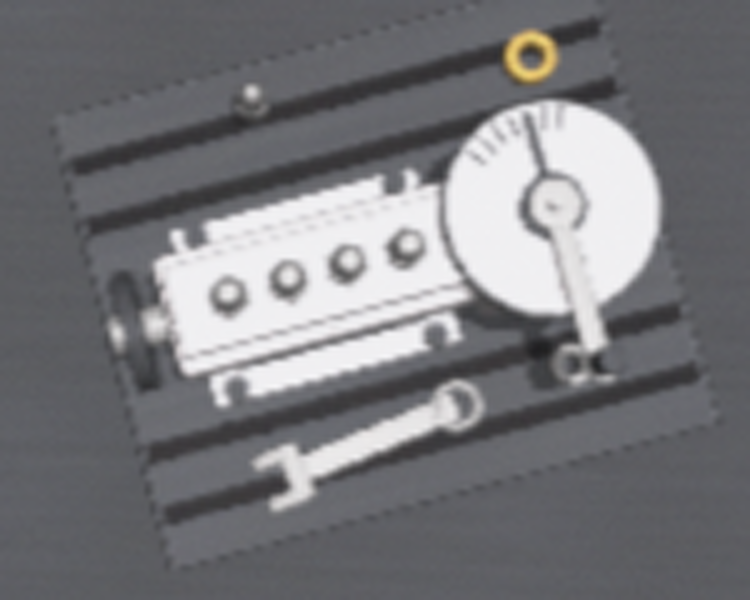

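View pics/side0.png

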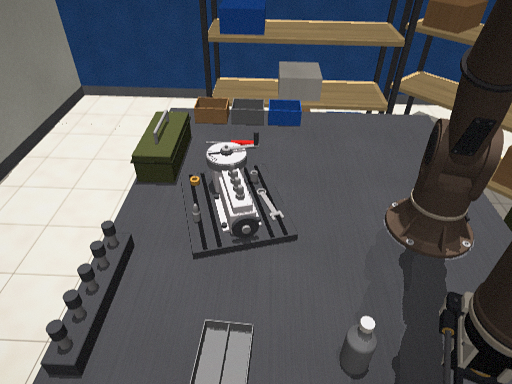

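Both views agree:
- **Pivot:** about (0.618, -0.1413)
- **Post:** about (0.527, -0.168), a radius of 94.5 mm
- **Pump yaw:** 0.292 rad
- **Index:** about 0.356, so notch 2. The pointer on the third line matches this.

I'll straddle the post with the fingers' closing line tangential.

{"api": "apply_moves", "payload": {"commands": [[60, 0, 0, 0.4, 0], [60, 0, 0, 0.4, 0], [60, 0.25, -0.62, 0, -0.25], [60, 0.25, -0.62, 0, -0.25], [60, 0.25, -0.62, 0, -0.25], [60, 0.25, -0.62, 0, -0.25], [60, 0.25, -0.62, 0, -0.25], [60, 0.25, -0.62, 0, -0.25], [60, 0.25, -0.62, 0, -0.25], [60, 0.25, -0.62, 0, -0.25], [60, 0.25, -0.62, 0, -0.25], [60, 0.25, -0.62, 0, -0.25]]}}

```text
clock: 1.65
position: [0.3814, 0.2074, 0.2747]
ee_rot: [-2.289, -2.151, 0.0]
force: [0.8, 0.1, 1.5]
width: 0.602
gripper_force: 0.0
```

{"api": "apply_moves", "payload": {"commands": [[60, 0.25, -0.62, 0, -0.25], [60, 0.25, -0.62, 0, -0.25], [60, 0.25, -0.62, 0, -0.25], [60, 0.25, -0.62, 0, -0.25], [60, 0.25, -0.62, 0, -0.25], [60, 0.25, -0.62, 0, -0.25], [60, 0.25, -0.62, 0, -0.25], [60, 0.25, -0.62, 0, -0.25], [60, 0.2, -0.6, 0, -0.25], [60, 0, 0, 0, 0], [60, 0, 0, 0, 0]]}}

```text
clock: 3.02
position: [0.5129, -0.1243, 0.2744]
ee_rot: [-3.082, -0.607, 0.001]
force: [-0.4, 0.9, 0.1]
width: 0.604
gripper_force: 0.0
```

{"api": "apply_moves", "payload": {"commands": [[60, 0.12, -0.37, 0, -0.2], [60, 0.11, -0.36, 0, 0], [60, 0, 0, 0, 0], [60, 0, 0, 0, 0]]}}

```text
clock: 3.52
position: [0.5269, -0.1681, 0.2746]
ee_rot: [-3.109, -0.45, 0.0]
force: [-0.8, -0.3, -1.0]
width: 0.598
gripper_force: 0.0
```

```bash
python3 - <<'E'
from h import *
s=observe(); im,d=imaging.get_image("wrist"); cv2.imwrite("pics/w0.png",im[:,:,::-1])
T=np.array(imaging.camera_params("wrist")["tool_from_camera"]);K=np.array(imaging.camera_params("wrist")["camera_matrix"])
R=cv2.Rodrigues(s["ee_rot"])[0]; v,u=np.mgrid[0:384,0:512]
p=np.stack([(u-K[0,2])/K[0,0]*d,-(v-K[1,2])/K[1,1]*d,-d],-1)@T[:3,:3].T+T[:3,3]
P=p@R.T+s["position"]; m=(d>0)&(P[...,2]>.2)&(P[...,2]<.216)&(np.hypot(P[...,0]-.527,P[...,1]+.168)<.025)
print(s["position"],R[:,1],s["joints"],m.sum(),P[m].mean(0),P[m].min(0),P[m].max(0))
E
```

```text
[ 0.52686649 -0.16807316  0.27459182] [ 2.83437134e-01 -9.58990642e-01 -5.83685473e-04] [-0.39857301  0.33856888  0.82991497  1.72607887 -0.26694237  1.1951836
 -0.78112627] 281 [ 0.52830332 -0.17096477  0.20885084] [ 0.51990145 -0.17887828  0.20013553] [ 0.5350953  -0.16368887  0.21189804]
```

View pics/w0.png

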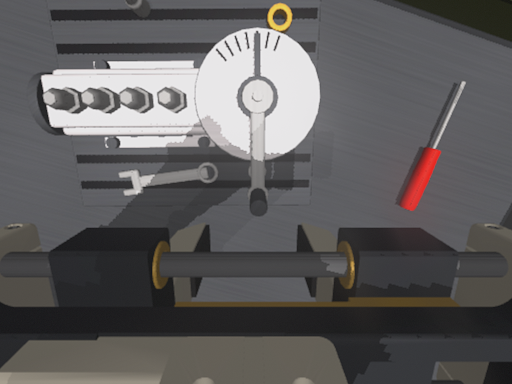

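The wrist view shows the post centred between the fingers at about (258,200). The pointer is on the third line from the right, at (257,40), which is notch 2. Descending and narrowing.

{"api": "apply_moves", "payload": {"commands": [[60, 0, 0, -0.4, 0], [60, 0, 0, -0.4, 0], [60, 0, 0, -0.4, 0], [45, 0, 0, -0.3, 0], [35, 0, 0, 0, 0], [35, 0, 0, 0, 0], [35, 0, 0, 0, 0]]}}

```text
clock: 4.45
position: [0.5275, -0.1689, 0.1856]
ee_rot: [3.109, 0.45, 0.002]
force: [0.2, -0.2, 0.5]
width: 0.354
gripper_force: 0.0
```

{"api": "apply_moves", "payload": {"commands": [[35, -0.015, 0.074, 0, -0.095], [35, -0.015, 0.074, 0, -0.095], [35, -0.015, 0.074, 0, -0.095], [35, -0.015, 0.074, 0, -0.095], [35, 0, 0, 0, 0]]}}

```text
clock: 5.08
position: [0.5242, -0.1515, 0.1856]
ee_rot: [3.137, 0.154, 0.003]
force: [1.6, -3.6, 0.4]
width: 0.351
gripper_force: 1.5
```

{"api": "apply_moves", "payload": {"commands": [[35, 0, 0.075, 0, -0.095], [35, 0, 0.075, 0, -0.095], [35, 0, 0.075, 0, -0.095], [35, 0, 0.075, 0, -0.095], [35, 0, 0, 0, 0]]}}

```text
clock: 5.7
position: [0.5239, -0.1335, 0.1853]
ee_rot: [3.137, -0.143, 0.002]
force: [0.7, -3.8, 1.9]
width: 0.347
gripper_force: 1.6
```

{"api": "apply_moves", "payload": {"commands": [[35, 0.014, 0.074, 0, -0.095], [35, 0.014, 0.074, 0, -0.095], [35, 0, 0, 0, 0]]}}

```text
clock: 6.08
position: [0.5252, -0.1252, 0.1852]
ee_rot: [3.127, -0.292, 0.001]
force: [0.6, -5.0, 3.1]
width: 0.352
gripper_force: 2.6
```

{"api": "apply_moves", "payload": {"commands": [[35, 0.014, 0.074, 0, -0.095], [35, 0.014, 0.074, 0, -0.095], [35, 0, 0, 0, 0]]}}

```text
clock: 6.45
position: [0.5268, -0.1156, 0.1849]
ee_rot: [3.11, -0.439, 0.0]
force: [-0.4, -3.7, 0.6]
width: 0.353
gripper_force: 1.7
```

{"api": "apply_moves", "payload": {"commands": [[35, 0.027, 0.07, 0, -0.095], [35, 0.027, 0.07, 0, -0.095], [35, 0, 0, 0, 0]]}}

```text
clock: 6.82
position: [0.5297, -0.1077, 0.1849]
ee_rot: [3.085, -0.586, -0.0]
force: [-0.2, -5.7, 1.1]
width: 0.353
gripper_force: 2.7
```

{"api": "apply_moves", "payload": {"commands": [[35, 0.027, 0.07, 0, -0.095], [35, 0.027, 0.07, 0, -0.095], [35, 0, 0, 0, 0], [35, 0, 0, 0, 0]]}}

```text
clock: 7.32
position: [0.5331, -0.1004, 0.185]
ee_rot: [3.053, -0.732, 0.002]
force: [0.4, -7.7, 0.5]
width: 0.345
gripper_force: 3.5
```

```bash
cat >> h.py <<'E'
def look(name):
    fs=[]
    s=observe(); im,d=imaging.get_image("wrist")
    for i in range(4): fs.append(observe()["force"]); imaging.get_image("wrist")
    r=s["position"][:2]-np.array([.6177,-.1413]); q=np.arctan2(r[1],r[0])%(2*np.pi)-3.072
    R=cv2.Rodrigues(s["ee_rot"])[0]; f=np.mean(fs,0); th=q+3.072
    print("q",q,"r",np.hypot(*r),"yawerr",(np.arctan2(R[1,1],R[0,1])-th-np.pi/2+np.pi/2)%np.pi-np.pi/2,"Ftan",-f[0]*np.sin(th)+f[1]*np.cos(th),f,s["clock"])
    cv2.imwrite(name,im[:,:,::-1])
E
python3 -c "
from h import *
look('pics/w1.png')"
```

```text
q -0.38033710307794966 r 0.09398608489620502 yawerr -0.020877534224045036 Ftan 6.490573098866858 [ 1.0657775  -7.72265934 -0.7797865 ] 7.325
```

View pics/w1.png

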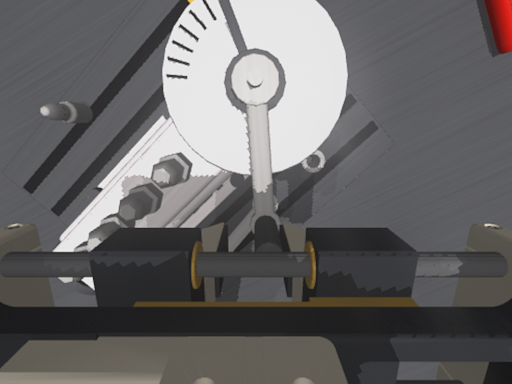

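The pointer covers the seventh, most clockwise line with six lines to its left, so the index is at 0. Force is about 7 N with no further drop. I'll relax to neutral and pause.

{"api": "apply_moves", "payload": {"commands": [[35, -0.027, -0.07, 0, 0.1], [35, -0.027, -0.07, 0, 0.1], [35, -0.027, -0.07, 0, 0.1], [35, -0.027, -0.07, 0, 0.1], [35, -0.016, -0.074, 0, 0.1], [35, -0.016, -0.074, 0, 0.1], [35, -0.016, -0.074, 0, 0.1], [35, -0.016, -0.074, 0, 0.095], [35, 0, 0, 0, 0], [35, 0, 0, 0, 0], [35, 0, 0, 0, 0], [35, 0, 0, 0, 0]]}}

```text
clock: 9.07
position: [0.5229, -0.1327, 0.1847]
ee_rot: [-3.139, 0.117, 0.0]
force: [0.1, 0.8, 0.5]
width: 0.347
gripper_force: 0.0
```

```bash
python3 -c "
from h import *
look('pics/w2.png')"
```

```text
q -0.02080813816099969 r 0.09519948402355122 yawerr 0.01591030507985991 Ftan 0.3595028903881836 [ 0.24042572 -0.38277097  0.11945423] 9.075
```

{"api": "apply_moves", "payload": {"commands": [[35, 0, -0.075, 0, 0.095], [35, 0, -0.075, 0, 0.095], [35, 0, -0.075, 0, 0.095], [35, 0, -0.075, 0, 0.095], [35, 0, 0, 0, 0]]}}

```text
clock: 9.95
position: [0.5228, -0.151, 0.1848]
ee_rot: [-3.136, -0.18, -0.0]
force: [0.4, 1.6, -0.1]
width: 0.351
gripper_force: 0.5
```

{"api": "apply_moves", "payload": {"commands": [[35, 0.012, -0.074, 0, 0.095], [35, 0, 0, 0, 0], [35, 0, 0, 0, 0]]}}

```text
clock: 10.32
position: [0.5234, -0.1548, 0.1846]
ee_rot: [-3.131, -0.253, 0.001]
force: [-0.6, 3.5, 0.7]
width: 0.349
gripper_force: 1.1
```

{"api": "apply_moves", "payload": {"commands": [[35, 0.014, -0.074, 0, 0.095], [35, 0, 0, 0, 0], [35, 0, 0, 0, 0]]}}

```text
clock: 10.7
position: [0.5241, -0.1593, 0.1846]
ee_rot: [-3.124, -0.328, 0.001]
force: [-2.7, 3.1, 0.2]
width: 0.353
gripper_force: 1.8
```

{"api": "apply_moves", "payload": {"commands": [[35, 0.018, -0.073, 0, 0.095], [35, 0, 0, 0, 0], [35, 0, 0, 0, 0]]}}

```text
clock: 11.08
position: [0.525, -0.1636, 0.1845]
ee_rot: [-3.115, -0.401, 0.001]
force: [-4.1, 4.4, 1.2]
width: 0.35
gripper_force: 2.4
```

{"api": "apply_moves", "payload": {"commands": [[35, 0.02, -0.072, 0, 0.095], [35, 0, 0, 0, 0], [35, 0, 0, 0, 0]]}}

```text
clock: 11.45
position: [0.5261, -0.1676, 0.1844]
ee_rot: [-3.104, -0.475, 0.002]
force: [-3.4, 4.5, 1.6]
width: 0.352
gripper_force: 2.9
```

{"api": "apply_moves", "payload": {"commands": [[35, 0.023, -0.071, 0, 0.095], [35, 0, 0, 0, 0], [35, 0, 0, 0, 0]]}}

```text
clock: 11.82
position: [0.5279, -0.1728, 0.1846]
ee_rot: [3.093, 0.549, -0.0]
force: [-3.2, 1.6, -0.1]
width: 0.35
gripper_force: 1.4
```

Click into notch 1 (pad force fell from 2.9 to 1.4). Pausing there, then stepping on.

{"api": "apply_moves", "payload": {"commands": [[35, 0, 0, 0, 0], [35, 0, 0, 0, 0], [35, 0, 0, 0, 0], [35, 0, 0, 0, 0]]}}

```text
clock: 12.32
position: [0.5281, -0.1728, 0.1847]
ee_rot: [3.093, 0.551, -0.0]
force: [-2.8, 2.0, -1.5]
width: 0.35
gripper_force: 1.4
```

{"api": "apply_moves", "payload": {"commands": [[35, 0.026, -0.07, 0, 0.095], [35, 0, 0, 0, 0], [35, 0, 0, 0, 0], [35, 0, 0, 0, 0]]}}

```text
clock: 12.82
position: [0.5296, -0.1768, 0.1847]
ee_rot: [-3.079, -0.624, 0.0]
force: [-3.5, 3.3, 0.4]
width: 0.351
gripper_force: 1.9
```

{"api": "apply_moves", "payload": {"commands": [[35, 0.03, -0.069, 0, 0.095], [35, 0, 0, 0, 0], [35, 0, 0, 0, 0]]}}

```text
clock: 13.2
position: [0.5312, -0.1808, 0.1847]
ee_rot: [-3.063, -0.695, 0.001]
force: [-4.2, 4.1, 0.7]
width: 0.348
gripper_force: 2.5
```

{"api": "apply_moves", "payload": {"commands": [[35, 0.033, -0.067, 0, 0.095], [35, 0, 0, 0, 0], [35, 0, 0, 0, 0]]}}

```text
clock: 13.58
position: [0.5329, -0.1846, 0.1846]
ee_rot: [-3.045, -0.768, 0.001]
force: [-4.6, 4.7, 1.6]
width: 0.354
gripper_force: 3.1
```

{"api": "apply_moves", "payload": {"commands": [[35, 0.036, -0.066, 0, 0.095], [35, 0, 0, 0, 0], [35, 0, 0, 0, 0]]}}

```text
clock: 13.95
position: [0.5356, -0.1893, 0.1848]
ee_rot: [3.027, 0.84, 0.0]
force: [-3.3, 1.1, -0.1]
width: 0.349
gripper_force: 1.6
```

Click into notch 2. Pausing.

{"api": "apply_moves", "payload": {"commands": [[35, 0, 0, 0, 0], [35, 0, 0, 0, 0], [35, 0, 0, 0, 0], [35, 0, 0, 0, 0]]}}

```text
clock: 14.45
position: [0.5356, -0.1891, 0.1848]
ee_rot: [3.027, 0.842, 0.0]
force: [-3.1, 0.6, -0.0]
width: 0.357
gripper_force: 1.6
```

{"api": "apply_moves", "payload": {"commands": [[35, 0.039, -0.064, 0, 0.095], [35, 0, 0, 0, 0], [35, 0, 0, 0, 0]]}}

```text
clock: 14.82
position: [0.5378, -0.1927, 0.1847]
ee_rot: [-3.006, -0.912, 0.0]
force: [-4.0, 2.8, -0.1]
width: 0.352
gripper_force: 2.1
```

{"api": "apply_moves", "payload": {"commands": [[35, 0.042, -0.062, 0, 0.095], [35, 0, 0, 0, 0], [35, 0, 0, 0, 0]]}}

```text
clock: 15.2
position: [0.5402, -0.1963, 0.1846]
ee_rot: [-2.983, -0.982, 0.001]
force: [-4.2, 3.8, 0.8]
width: 0.353
gripper_force: 2.6
```

{"api": "apply_moves", "payload": {"commands": [[35, 0.045, -0.06, 0, 0.095], [35, 0, 0, 0, 0], [35, 0, 0, 0, 0]]}}

```text
clock: 15.58
position: [0.5434, -0.2005, 0.1848]
ee_rot: [2.959, 1.053, 0.001]
force: [-2.9, 0.5, 0.0]
width: 0.356
gripper_force: 1.1
```

Click into notch 3. I'll check it with the camera during the pause.

```bash
python3 -c "
from h import *
look('pics/w3.png')"
```

```text
q 0.7416541578984805 r 0.09500640688726879 yawerr 0.011767052209547657 Ftan -2.2270035184043158 [-2.25034083  1.05546084  0.16373345] 15.575
```

View pics/w3.png

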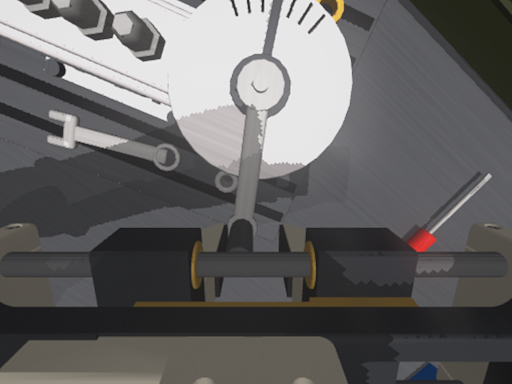

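{"api": "apply_moves", "payload": {"commands": [[35, 0, 0, 0, 0], [35, 0, 0, 0, 0], [35, 0, 0, 0, 0]]}}

```text
clock: 16.2
position: [0.5433, -0.2003, 0.1848]
ee_rot: [2.959, 1.055, 0.0]
force: [-0.8, 0.4, -0.9]
width: 0.355
gripper_force: 1.0
```

The pointer at (275,20) has three lines to its right, so the index is in notch 3. Now the last click.

{"api": "apply_moves", "payload": {"commands": [[35, 0.048, -0.057, 0, 0.095], [35, 0, 0, 0, 0], [35, 0, 0, 0, 0]]}}

```text
clock: 16.58
position: [0.5459, -0.2035, 0.1847]
ee_rot: [-2.933, -1.124, 0.0]
force: [-2.3, 1.8, 0.7]
width: 0.351
gripper_force: 1.5
```

{"api": "apply_moves", "payload": {"commands": [[35, 0.051, -0.055, 0, 0.095], [35, 0, 0, 0, 0], [35, 0, 0, 0, 0]]}}

```text
clock: 16.95
position: [0.5487, -0.2068, 0.1847]
ee_rot: [-2.906, -1.193, 0.001]
force: [-4.5, 1.7, 1.3]
width: 0.35
gripper_force: 2.2
```

{"api": "apply_moves", "payload": {"commands": [[35, 0.053, -0.053, 0, 0.095], [35, 0, 0, 0, 0], [35, 0, 0, 0, 0]]}}

```text
clock: 17.32
position: [0.5517, -0.2099, 0.1846]
ee_rot: [-2.877, -1.261, 0.001]
force: [-5.5, 2.7, 1.3]
width: 0.351
gripper_force: 2.7
```

{"api": "apply_moves", "payload": {"commands": [[35, 0.055, -0.05, 0, 0.095], [35, 0, 0, 0, 0], [35, 0, 0, 0, 0]]}}

```text
clock: 17.7
position: [0.5556, -0.2134, 0.1847]
ee_rot: [2.846, 1.329, 0.0]
force: [-3.4, 0.4, -0.8]
width: 0.348
gripper_force: 1.3
```

Click into notch 4. Backing off to centre, opening and lifting straight up.

{"api": "apply_moves", "payload": {"commands": [[35, -0.059, 0.057, 0, -0.105], [35, -0.058, 0.059, 0, -0.105], [35, -0.056, 0.061, 0, -0.105], [35, -0.053, 0.063, 0, -0.105], [60, 0, 0, 0, 0], [60, 0, 0, 0, 0], [60, 0, 0, 0.3, 0], [60, 0, 0, 0.4, 0], [60, 0, 0, 0.4, 0], [60, 0, 0, 0.4, 0], [60, 0, 0, 0, 0], [60, 0, 0, 0, 0]]}}

```text
clock: 19.2
position: [0.542, -0.1988, 0.2749]
ee_rot: [2.969, 1.026, 0.001]
force: [-0.0, 0.2, -0.6]
width: 0.6
gripper_force: 0.0
```

```bash
python3 -c "
from h import *
look('pics/w4.png')"
```

```text
q 0.719030924799847 r 0.0951041524657387 yawerr 0.01586448092309567 Ftan 0.13701956581173858 [-0.05249386 -0.21190313 -0.64274287] 19.2
```

View pics/w4.png

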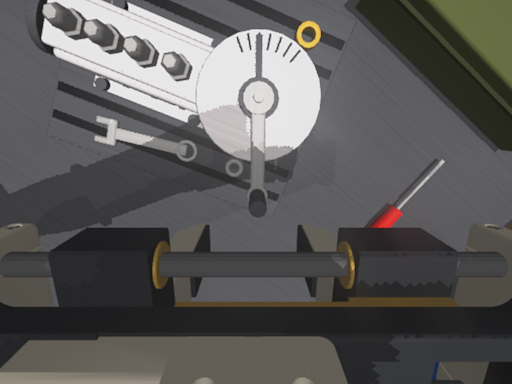

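The pointer is at (258,45), with four lines to its right at (268, 277, 287, 295) and two to its left at (240, 250). That is notch 4, and the post is free between the fingers and clear of them.

```bash
python3 -c "
from h import *
print(arm.sign_off())"
```

```text
the job is handed in; nothing more can be done
None
```

The lever was swung to the zero notch and clicked up four notches one at a time; the last image shows the pointer on the fourth line with the gripper clear, and the job is handed in, though no verdict came back.

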